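Start the shaker platform that carries the flask

TASK

Get the twin shaker running for the flask: first pull the blue travel-lock knob on its front all the way out, then turn the red handle in front of the platform on which the flask stands fully from off to on. Leave the other handle off, and leave the flask and the beaker standing where they are.

Things in the scene. Friction and masses are not known exactly. Their poses are not given: they have to be found in the camera images.
- shaker: fixed white twin shaker, 220 mm deep (x), 300 mm wide (y), grey deck 55 mm above the bench; origin under its centre at bench height. Its front (with the knob) is its -x side, its left is +y. Two black platforms at the rear of the deck, a red handle on a 70 mm square yellow plate in front of each, a blue travel-lock knob at the middle of the front face
- lock_knob (a joint): travel-lock knob, metres: 0 = pushed home (locked), 0.028 = fully out (released). Slides straight out along the shaker's -x. Sprung over centre: resists up to half way (about 6 N), then snaps out and stays
- lock_knob_grip (a point): middle of the knob's grip, on its axis; moves with the knob, axes as the shaker. The grip is a blue cylinder along x, 24 mm in diameter, 18 mm long (9 mm each way), with a 30 mm flange 6 mm thick at its free end and a 10 mm rod behind. With the knob home this point is 23 mm in front of the shaker's front face, 36 mm above the bench
- left_handle (a joint): the left platform's red isolator handle. Radians: 0 = off (bar along the shaker's y, white pointer to its left, at a red mark), 1.571 = on (a quarter turn clockwise from above: bar along the shaker's x, pointer to the platform behind, at a green mark). Upright axis through left_handle_grip. Sprung: resists to half way (about 0.12 N m), then snaps over and stays
- left_handle_grip (a point): grip point of the left handle, on its turning axis, at half height of the bar. The red bar is 68 mm long, 14 mm thick, 32 mm high (16 mm above and below this point), on a black hub 48 mm across whose top is 16 mm below this point. x axis across the bar, y axis along it to the white pointer line; turns with the handle
- right_handle (a joint): the right platform's red isolator handle. Radians: 0 = off (bar along the shaker's y, white pointer to its left, at a red mark), 1.571 = on (a quarter turn clockwise from above: bar along the shaker's x, pointer to the platform behind, at a green mark). Upright axis through right_handle_grip. Sprung: resists to half way (about 0.12 N m), then snaps over and stays
- right_handle_grip (a point): grip point of the right handle, on its turning axis, at half height of the bar. The red bar is 68 mm long, 14 mm thick, 32 mm high (16 mm above and below this point), on a black hub 48 mm across whose top is 16 mm below this point. x axis across the bar, y axis along it to the white pointer line; turns with the handle
- left_platform (a point): centre of the top of the left black rubber platform (100 x 100 mm, with an aluminium rim 4 mm high round it), 120 mm behind the left handle's axis
- right_platform (a point): centre of the top of the right black rubber platform (100 x 100 mm, with an aluminium rim 4 mm high round it), 120 mm behind the right handle's axis
- flask: loose conical glass flask with pink contents, 64 mm across the base, 102 mm high, origin under its centre; stands on one of the two platforms
- beaker: loose empty glass beaker, 45 mm across, 60 mm high, origin under its centre; stands on the other platform
Not all that is in view belongs to the job. What is shaped like the flask but black, green or purple is not meant.

How it is judged:
On the way, in this order (a step that is already met when the one before it is completed fails the run):
1. the travel-lock knob is pulled all the way out, with both handles still off (value of joint lock_knob above 0.024 m and value of joint each of left_handle, right_handle below 0.15 rad), for 0.2 s.
2. the handle in front of the flask's platform is turned on, the other one off (((horizontal distance between flask and left_platform below 0.04 m and value of joint left_handle above 1.4 rad and value of joint right_handle below 0.15 rad) or (horizontal distance between flask and right_platform below 0.04 m and value of joint right_handle above 1.4 rad and value of joint left_handle below 0.15 rad))), for 0.2 s.
At the end, for the whole second after the job is handed in: the travel-lock knob is out by more than 24 of its 28 mm; the handle in front of the flask's platform is on (more than 1.4 rad) and the other off (less than 0.15 rad); flask and beaker stand upright (within 0.2 rad) within 20 mm of where they stood (value of joint lock_knob above 0.024 m and ((horizontal distance between flask and left_platform below 0.04 m and value of joint left_handle above 1.4 rad and value of joint right_handle below 0.15 rad) or (horizontal distance between flask and right_platform below 0.04 m and value of joint right_handle above 1.4 rad and value of joint left_handle below 0.15 rad)) and distance of each of flask, beaker from where it was at the start of the episode below 0.02 m and angle between each of flask, beaker's own z axis and vertical below 0.2 rad); the robot touches nothing.
It fails at once if the flask or the beaker is shifted by more than 20 mm or tipped (not (distance of each of flask, beaker from where it was at the start of the episode below 0.02 m and angle between each of flask, beaker's own z axis and vertical below 0.2 rad)).
It also fails if it takes over 48 s, if anything falls off the work surface, if the arm or the gripper's body presses on something with over 40 N, if the wrist force passes 120 N, or if a joint passes its speed limit or range.

ROBOT

A 7-joint arm with a two-finger parallel gripper is mounted at the origin on a cart in front of the work surface, level with it; the furniture and walls round the work are solid. World frame = base frame: x ahead of the robot, y to its left, z up, the work surface at z = 0. Lengths are in m, angles in rad, forces in N, time in s.
With the tool pointing down it reaches from about 0.4 to 0.85 m from the base axis. Payload 4.5 kg.
Tool frame: the origin (TCP) lies between the finger pads; the fingertips stand 8 mm ahead of it and the grasp point (between the pads) lies 11 mm behind it; z points along the fingers, y is the line along which they close (so a half turn about z gives the same grasp; the last joint's range is limited). The gripper opens to 88 mm and grips with 3 to 60 N. Pads are 18 mm wide; open, the fingers measure 123 mm over their backs; the gripper's body (75 mm by 187 mm) begins 45 mm behind the grasp point.
Start: joints at [-1.31, 0.689, -0.195, 1.565, 0.157, 0.902, -0.215], TCP at [0.141, 0.609, 0.247] pointing down, gripper open.
Joint ranges: [-3.01, 3.01], [-0.46, 2.08], [-1.47, 1.51], [0.13, 2.56], [-1, 4.14], [0.04, 2.09], [-2.66, 2.66]. Speed limits (rad/s): [2.57, 2.57, 3.14, 3.14, 3.14, 3.14, 3.14].

INTERFACE

Orientations are given as a 3x3 rotation matrix whose columns are the frame's x, y, z axes.
In Python, from cell import arm, camera gives the robot as it stands.
- The arm moves only by the shell command python3 -m pendant 'ROWS' [FORCE]. ROWS is text: rows parted by semicolons, each of 7 numbers parted by spaces: the opening, from -1 (shut) to 1 (fully open), then the shift along the tool's x, y, z as a fraction of full scale, then the turn, a rotation vector about the tool's x, y, z as a fraction of full scale. A call has 1 to 5 rows; each row is the pose to reach, as a shift and turn from the pose commanded when the call began, along the tool's axes at that moment; what a row does not reach only later rows make up. Full scale, the value 1, is 800 mm for a shift and pi/4 rad for a turn. A row lasts 1/8 s, in which the tool goes at most 62.5 mm and 10.7 degrees, less where a joint would pass 70% of its speed; a pose out of reach is approached as far as the arm can. A call with a number of a shift or a turn outside -1 to 1 is refused whole. A call with a gripper value outside its range is refused whole. The fingers move at their own pace and stop on an object; FORCE is the grip in N (left out, the last holds). Time passes only in rows, so rows that repeat a pose let the fingers close. It gives the time, the measured TCP pose, the force, the opening and the grip force at its end, in the units of the state.
- arm.read_state(): the state, without advancing time (a new reading comes with each control period).
- camera(name): name is "side" or "top" or "wrist"; returns a dict with "img" (400x640x3 uint8, red, green, blue), "K" (3x3 intrinsics, pixels), "R" (3x3) and "t" (3): a world point X has camera coordinates R X + t; the wrist camera has in their place "tool_from_camera" (4x4, takes a point from camera to tool coordinates, whose origin is the TCP and whose axes are the flange's). Camera axes: x right, y down, z forward; pixel columns grow to the right and rows downward; lengths in m; the calibration is good to about 2 mm. A picture is of the moment at which its call begins: read the wrist's pose just before it. There is no depth.
- arm.sign_off(): hands the job in; it is judged then, once.
The state is a dict: "time_s": time; "q": joint angles; "joint_velocities": joint speeds; "joint_torque": joint torques, N m; "tcp_pos": TCP position; "eef_rot": TCP orientation; "contact_force": force on the tool from outside, world axes, zero at the start; "torque": the same for the moment, N m; "gripper_width": opening from 0.0 (shut) to 1.0 (fully open); "grasp_force": force on a finger pad.
Only numpy, scipy, OpenCV 4.12 (cv2) and the standard library are available. Lean on these libraries where they do the work, as an engineer would, in place of code of your own. Each camera call takes 0.05 s, during which the arm holds its last target. There are 200 camera calls.

## Working session

There is one attempt and no reset: what is moved stays moved. The work goes in short steps, Python scripts to look and compute and a shell command to move; the robot and the scene stay as the last step left them, time stands still between calls to the robot, and variables do not carry over. Pictures are saved under pics/ and viewed, at most 10 in all, crops included, and the job is handed in when it is done.

```bash
mkdir -p pics; ls; python3 - <<'E'
from cell import arm,camera
import cv2,numpy as np
s=arm.read_state(); print(s['time_s'],s['tcp_pos'],np.round(s['eef_rot'],3).tolist())
for n in("side","top"):
    c=camera(n); cv2.imwrite(f"pics/{n}0.png",c["img"][:,:,::-1]); np.savez(f"{n}.npz",**c)
    print(n,c["K"].tolist(),np.round(c["R"],3).tolist(),c["t"])
E
```

```text
pics
0.0 [0.14044492 0.60836467 0.2459159 ] [[-0.974, 0.225, -0.0], [0.225, 0.974, -0.002], [-0.0, -0.002, -1.0]]
side [[504.07469372322186, 0.0, 308.41737094397405], [0.0, 504.07469372322186, 204.0254650121875], [0.0, 0.0, 1.0]] [[-0.955, -0.296, 0.02], [-0.186, 0.542, -0.82], [0.232, -0.786, -0.573]] [0.53900959 0.16548961 0.92695849]
top [[471.6223633483458, 0.0, 324.13393886595594], [0.0, 471.6223633483458, 198.63864898204724], [0.0, 0.0, 1.0]] [[-0.006, -1.0, 0.018], [-0.998, 0.005, -0.066], [0.066, -0.018, -0.998]] [0.02677523 0.57573307 1.07021127]
```

View pics/top0.png

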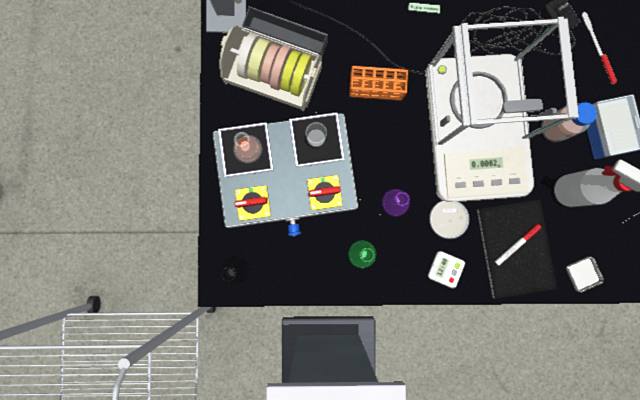

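View pics/side0.png

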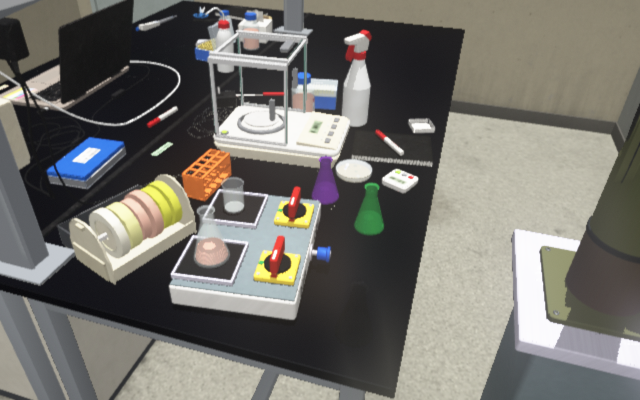

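The pink flask is on the left platform (top 246,146) and the beaker on the right one. The handles are near (252,202) and (325,191), and the knob is near (293,229). I'll enlarge both views to get finer positions.

```bash
python3 - <<'E'
import cv2,numpy as np
a=cv2.imread("pics/top0.png")[100:250,205:365]; b=cv2.imread("pics/side0.png")[180:320,165:345]
a=cv2.resize(a,None,fx=5,fy=4,interpolation=cv2.INTER_CUBIC) if 0 else cv2.resize(a,None,fx=4,fy=4,interpolation=cv2.INTER_CUBIC)
b=cv2.resize(b,None,fx=4,fy=4,interpolation=cv2.INTER_CUBIC)
cv2.imwrite("pics/topc.png",a);cv2.imwrite("pics/sidec.png",b)
E
```

```text
(no output)
```

View pics/topc.png

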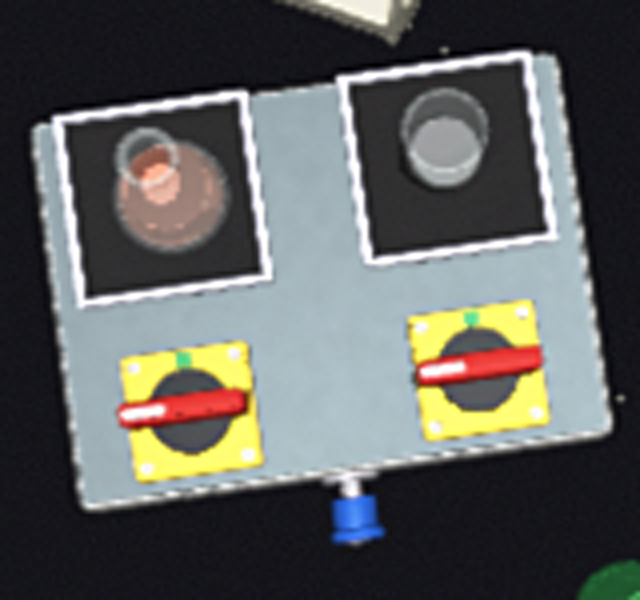

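View pics/sidec.png

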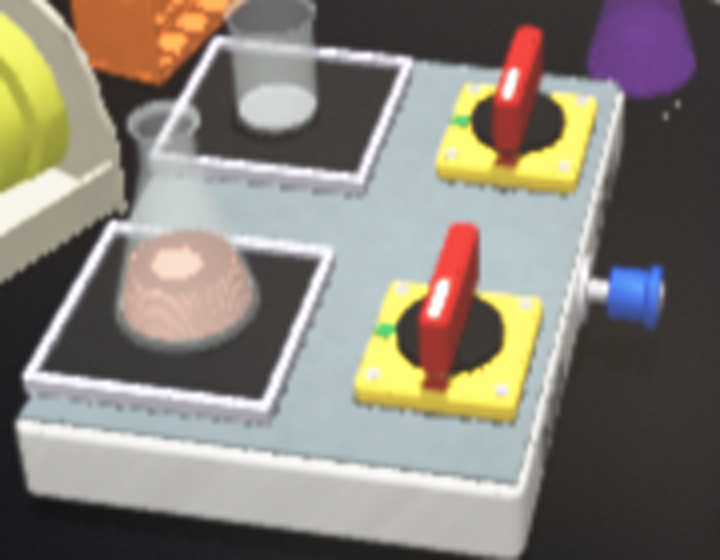

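```bash
cat > fit.py <<'E'
import numpy as np
from scipy.optimize import least_squares
C={n:np.load(n+".npz") for n in("top","side")}
off={"top":(205,100),"side":(165,180)}
def px(n,u): return (np.array(u)+.5)/4-.5+off[n]
def proj(n,X):
    c=C[n]; p=c["K"]@(c["R"]@X+c["t"]); return p[:2]/p[2]
def W(p,l): 
    c,s=np.cos(p[2]),np.sin(p[2]); return np.array([p[0]+c*l[0]-s*l[1],p[1]+s*l[0]+c*l[1],l[2]])
# p: x,y,yaw,hx,hy,zgrip,zplate
def obs(p):
    hx,hy,z,zp=p[3:]
    d=.055
    return [("top",(82,508),(-.11,.15,d)),("top",(611,435),(-.11,-.15,d)),("top",(555,55),(.11,-.15,d)),("top",(33,125),(.11,.15,d)),
    ("side",(623,85),(-.11,-.15,d)),("side",(520,485),(-.11,.15,d)),("side",(18,425),(.11,.15,d)),
    ("top",(353,513),(-.133,0,.036)),("side",(632,293),(-.133,0,.036)),
    ("top",(191,411),(hx,hy,zp)),("top",(479,370),(hx,-hy,zp)),
    ("side",(449,348),(hx,hy,zp)),("side",(517,137),(hx,-hy,zp)),
    ("top",(183,407),(hx,hy,z+.016)),("top",(479,366),(hx,-hy,z+.016)),
    ("side",(447,270),(hx,hy,z+.016)),("side",(518,65),(hx,-hy,z+.016))]
def f(p): return np.concatenate([proj(n,W(p,l))-px(n,u) for n,u,l in obs(p)])
if __name__=="__main__":
    r=least_squares(f,[.55,.05,0,-.06,.07,.09,.06],loss="soft_l1")
    p=r.x; print(np.round(p,4)); print(np.round(f(p).reshape(-1,2),1).tolist())
    for n,l in(("knob",(-.133,0,.036)),("L",(p[3],p[4],p[5])),("R",(p[3],-p[4],p[5]))): print(n,np.round(W(p,l),4))
    from cell import arm; s=arm.read_state(); print(s["time_s"],s["q"])
E
python3 fit.py
```

```text
[ 0.6401  0.1124  0.1369 -0.0637  0.0797  0.0888  0.0611]
[[-0.9, 0.8], [0.7, -0.1], [0.4, -1.3], [-1.3, -0.7], [1.6, -1.5], [1.3, 0.8], [-1.9, -1.7], [0.4, 0.2], [-0.2, 0.3], [0.3, -0.3], [-0.4, -0.1], [0.3, 0.0], [0.3, -0.0], [-0.5, -0.5], [-0.0, -0.8], [0.5, 0.3], [0.2, -0.1]]
knob [0.5083 0.0942 0.036 ]
L [0.5661 0.1826 0.0888]
R [0.5879 0.0247 0.0888]
0.1 [-1.31018602  0.68987847 -0.19448913  1.56621772  0.15731689  0.90250421
 -0.21507368]
```

The fit residuals are at or below 2 px. The flask is on the left platform, so the left handle is the one to turn. I'll write a helper that turns a world target into move fractions.

```bash
cat > go.py <<'E'
# python3 go.py x y z angle_deg(world, of tool y) : rows needed (tool down)
import sys,numpy as np
from scipy.spatial.transform import Rotation as R
from cell import arm
s=arm.read_state(); E=np.array(s["eef_rot"])
x,y,z,a=map(float,sys.argv[1:]); a=np.radians(a)
ty=np.array([np.cos(a),np.sin(a),0]); tz=np.array([0,0,-1.]); T=np.c_[np.cross(ty,tz),ty,tz]
d=E.T@(np.array([x,y,z])-s["tcp_pos"]); w=R.from_matrix(E.T@T).as_rotvec()
print("t",round(s["time_s"],2),"tcp",np.round(s["tcp_pos"],4),"F",np.round(s["contact_force"],1),"w",round(s["gripper_width"],3),"q",np.round(s["q"],2))
print("shift",np.round(d/.8,4),"turn",np.round(w/(np.pi/4),4))
E
python3 go.py .508 .094 .2 97.84
```

```text
t 0.1 tcp [0.1405 0.6084 0.246 ] F [ 0.8  0.6 -1.2] w 1.005 q [-1.31  0.69 -0.19  1.57  0.16  0.9  -0.22]
shift [-0.5922 -0.5232  0.0584] turn [-2.100e-03 -2.000e-04 -4.629e-01]
```

```bash
python3 -m pendant '1 -0.592 -0.523 0.058 -0.002 0 -0.463;1 -0.592 -0.523 0.058 -0.002 0 -0.463;1 -0.592 -0.523 0.058 -0.002 0 -0.463;1 -0.592 -0.523 0.058 -0.002 0 -0.463;1 -0.592 -0.523 0.058 -0.002 0 -0.463'; python3 go.py .508 .094 .2 97.84
```

```text
time_s: 0.72
tcp_pos: [0.3227, 0.3536, 0.2236]
eef_rot: [[-0.991, -0.137, 0.0], [-0.137, 0.991, 0.002], [-0.0, 0.001, -1.0]]
contact_force: [1.3, 1.1, 0.6]
gripper_width: 1.0
grasp_force: 0.0
t 0.72 tcp [0.3227 0.3536 0.2236] F [1.3 1.1 0.6] w 1.0 q [-0.71  0.55 -0.33  2.02  0.29  0.62  0.47]
shift [-0.1851 -0.3532  0.0291] turn [0.0019 0.0004 0.0002]
```

```bash
python3 -m pendant '1 -0.185 -0.353 0.029 0.002 0 0;1 -0.185 -0.353 0.029 0.002 0 0;1 -0.185 -0.353 0.029 0.002 0 0;1 -0.185 -0.353 0.029 0.002 0 0;1 -0.185 -0.353 0.029 0.002 0 0' >/dev/null;  python3 -m pendant '1 0 0 0 0 0 0;1 0 0 0 0 0 0'; python3 go.py .508 .094 .12 97.84
```

```text
time_s: 1.6
tcp_pos: [0.5022, 0.1022, 0.2005]
eef_rot: [[-0.991, -0.136, -0.001], [-0.136, 0.991, 0.001], [0.0, 0.001, -1.0]]
contact_force: [0.1, -0.2, 0.3]
gripper_width: 0.997
grasp_force: 0.0
t 1.6 tcp [0.5022 0.1022 0.2005] F [ 0.1 -0.2  0.3] w 0.997 q [-0.06  0.63 -0.37  1.94  0.37  0.63  1.04]
shift [-0.0058 -0.0112  0.1006] turn [ 0.0011 -0.0006 -0.0001]
```

```bash
python3 -m pendant '1 -0.006 -0.011 0.1 0.001 0 0;1 -0.006 -0.011 0.1 0.001 0 0;1 -0.006 -0.011 0.1 0.001 0 0' ; python3 - <<'E'
from cell import arm,camera
import cv2,numpy as np
from fit import *
s=arm.read_state(); c=camera("wrist"); img=c["img"][:,:,::-1].copy()
np.savez("w1.npz",**c,E=s["eef_rot"],p=s["tcp_pos"])
p=[.6401,.1124,.1369,-.0637,.0797,.0888,.0611]
M=np.linalg.inv(c["tool_from_camera"])
for l in[(-.133,0,.036),(-.142,0,.036),(-.124,0,.036),(-.11,0,.036),(-.0637,.0797,.1048),(-.0637,-.0797,.1048),(-.0637,.0457,.1048),(-.11,.15,.055)]:
    X=np.array(s["eef_rot"]).T@(W(p,l)-s["tcp_pos"]); X=M[:3,:3]@X+M[:3,3]
    u=c["K"]@X; u=u[:2]/u[2]; print(l,np.round(u,1)); cv2.circle(img,tuple(int(v) for v in np.clip(u,-999,999)),3,(0,255,0),1)
cv2.imwrite("pics/w1.png",img)
E
```

```text
time_s: 1.98
tcp_pos: [0.507, 0.0955, 0.1198]
eef_rot: [[-0.99, -0.14, -0.003], [-0.14, 0.99, -0.001], [0.003, -0.0, -1.0]]
contact_force: [-0.4, -0.7, -0.1]
gripper_width: 0.998
grasp_force: 0.0
(-0.133, 0, 0.036) [322.  213.7]
(-0.142, 0, 0.036) [322.  201.7]
(-0.124, 0, 0.036) [322.  225.4]
(-0.11, 0, 0.036) [322.  243.2]
(-0.0637, 0.0797, 0.1048) [459.8 365.7]
(-0.0637, -0.0797, 0.1048) [181.9 364.8]
(-0.0637, 0.0457, 0.1048) [400.6 365.5]
(-0.11, 0.15, 0.055) [540.2 254.8]
```

View pics/w1.png

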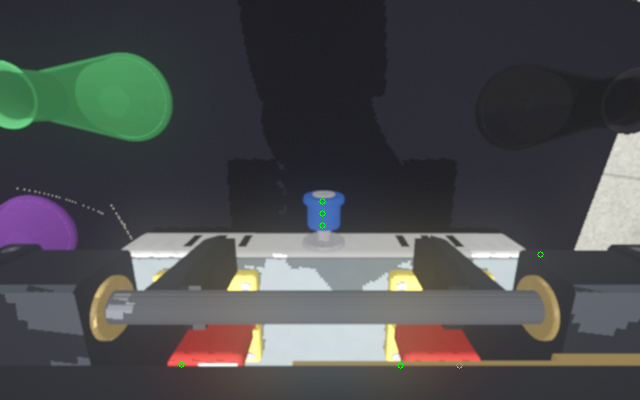

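The knob is where predicted (322,215). Descending.

```bash
python3 -m pendant '1 0 0 0 0 0 0' >/dev/null; python3 go.py .509 .0943 .025 97.84
```

```text
t 2.15 tcp [0.509  0.0951 0.122 ] F [ 0.4  0.1 -0.8] w 1.001 q [-0.1   0.76 -0.28  1.99  0.46  0.45  0.98]
shift [ 0.0005 -0.001   0.1212] turn [0.0002 0.003  0.0023]
```

```bash
python3 -m pendant '1 0 -0.001 0.06 0 0.003 0.002;1 0 -0.001 0.1 0 0.003 0.002;1 0 -0.001 0.121 0 0.003 0.002;1 0 -0.001 0.121 0 0.003 0.002'; python3 go.py .509 .0943 .025 97.84;python3 -m pendant '-1 0 -0.001 0 0 0 0;-1 0 -0.001 0 0 0 0;-1 0 -0.001 0 0 0 0;-1 0 -0.001 0 0 0 0' 30;python3 go.py .509 .0943 .025 97.84
```

```text
time_s: 2.65
tcp_pos: [0.5088, 0.0934, 0.024]
eef_rot: [[-0.991, -0.136, -0.002], [-0.136, 0.991, -0.001], [0.002, -0.001, -1.0]]
contact_force: [0.1, -0.1, 0.3]
gripper_width: 0.998
grasp_force: 0.0
t 2.65 tcp [0.5088 0.0934 0.024 ] F [ 0.1 -0.1  0.3] w 0.998 q [-0.18  0.94 -0.14  2.02  0.54  0.23  0.91]
shift [-0.0004  0.001  -0.0013] turn [-0.0007 -0.0029 -0.0009]
time_s: 3.15
tcp_pos: [0.5091, 0.0921, 0.0243]
eef_rot: [[-0.991, -0.135, -0.001], [-0.135, 0.991, -0.001], [0.001, -0.001, -1.0]]
contact_force: [0.5, -0.9, -0.4]
gripper_width: 0.57
grasp_force: 0.0
t 3.15 tcp [0.5091 0.0921 0.0243] F [ 0.5 -0.9 -0.4] w 0.57 q [-0.18  0.93 -0.14  2.02  0.54  0.22  0.91]
shift [-0.0002  0.0028 -0.0008] turn [-0.0008 -0.0019 -0.0021]
```

```bash
python3 -m pendant '-1 0 0.002 0 0 0 0;-1 0 0.002 0 0 0 0;-1 0 0.002 0 0 0 0;-1 0 0.002 0 0 0 0;-1 0 0.002 0 0 0 0' 30;python3 go.py .509 .0943 .025 97.84
```

```text
time_s: 3.78
tcp_pos: [0.5097, 0.0951, 0.0241]
eef_rot: [[-0.991, -0.136, 0.0], [-0.136, 0.991, 0.001], [-0.0, 0.001, -1.0]]
contact_force: [2.0, 4.9, -1.1]
gripper_width: 0.251
grasp_force: 79.9
t 3.77 tcp [0.5097 0.0951 0.0241] F [ 2.   4.9 -1.1] w 0.251 q [-0.19  0.94 -0.14  2.02  0.54  0.22  0.91]
shift [ 0.001  -0.0008 -0.0012] turn [0.0015 0.0004 0.0001]
```

```bash
python3 -m pendant '-1 0.012 0 0 0 0 0;-1 0.024 0 0 0 0 0;-1 0.036 0 0 0 0 0;-1 0.037 0 0 0 0 0;-1 0.037 0 0 0 0 0' 30;python3 go.py .4813 .0905 .025 97.84
```

```text
time_s: 4.4
tcp_pos: [0.4819, 0.0911, 0.0241]
eef_rot: [[-0.991, -0.136, 0.003], [-0.136, 0.991, 0.002], [-0.003, 0.002, -1.0]]
contact_force: [5.8, 4.5, -3.7]
gripper_width: 0.252
grasp_force: 80.7
t 4.4 tcp [0.4819 0.0911 0.0241] F [ 5.8  4.5 -3.7] w 0.252 q [-0.23  0.93 -0.09  2.11  0.55  0.13  0.88]
shift [ 0.0008 -0.0007 -0.0011] turn [ 0.0019  0.0039 -0.0008]
```

```bash
python3 -m pendant '-1 0.001 0 0 0 0 0;1 0 0 0 0 0 0;1 0 0 0 0 0 0;1 0 0 0 0 0 0;1 0 0 0 0 0 0' ;python3 -m pendant '1 0 0 0 0 0 0;1 0 0 -0.08 0 0 0;1 0 0 -0.16 0 0 0;1 0 0 -0.2 0 0 0;1 0 0 -0.2 0 0 0' ; python3 - <<'E'
from cell import camera
import cv2
for n,(a,b,c,d) in {"side":(180,320,165,345)}.items():
    i=camera(n)["img"][a:b,c:d,::-1]; cv2.imwrite("pics/side2.png",cv2.resize(i,None,fx=4,fy=4))
E
python3 go.py .5661 .1826 .185 97.84
```

```text
time_s: 5.03
tcp_pos: [0.4781, 0.0889, 0.0239]
eef_rot: [[-0.991, -0.134, -0.004], [-0.134, 0.991, -0.002], [0.004, -0.002, -1.0]]
contact_force: [1.1, 0.8, 0.3]
gripper_width: 0.678
grasp_force: 0.0
time_s: 5.65
tcp_pos: [0.4808, 0.09, 0.1863]
eef_rot: [[-0.991, -0.134, 0.003], [-0.134, 0.991, 0.0], [-0.003, -0.0, -1.0]]
contact_force: [0.1, 0.1, -1.1]
gripper_width: 0.997
grasp_force: 0.0
t 5.7 tcp [0.4798 0.0896 0.1846] F [ 0.2 -0.1  0.2] w 1.0 q [-0.04  0.63 -0.37  2.03  0.42  0.56  0.99]
shift [-0.1225  0.1007 -0.0006] turn [-0.001  -0.0007 -0.0025]
```

View pics/side2.png

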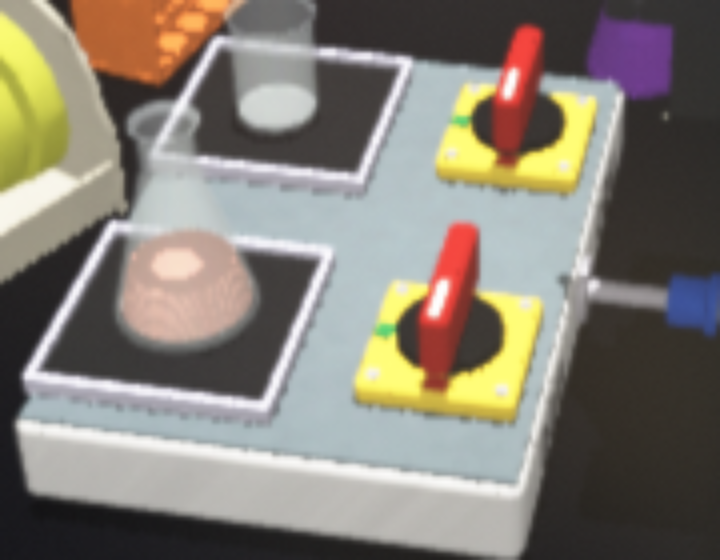

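The knob has clearly slid out, both handles are still off, and the glassware is undisturbed. Gripping across the left bar would bring the gripper body close to the flask's neck. Instead I'll close the fingers and push the bar's left end rearward from the front.

```bash
python3 go.py .5288 .2118 .185 97.84
```

```text
t 5.7 tcp [0.4798 0.0896 0.1846] F [ 0.2 -0.1  0.2] w 1.0 q [-0.04  0.63 -0.37  2.03  0.42  0.56  0.99]
shift [-0.0812  0.1431 -0.0006] turn [-0.001  -0.0007 -0.0025]
```

```bash
R='x'; python3 -m pendant '-1 -0.081 0.143 0 0 0 -0.002;-1 -0.081 0.143 0 0 0 -0.002;-1 -0.081 0.143 0 0 0 -0.002;-1 -0.081 0.143 0 0 0 -0.002;-1 -0.081 0.143 0 0 0 -0.002' 20 >/dev/null; python3 -m pendant '-1 0 0 0 0 0 0;-1 0 0 0 0 0 0;-1 0 0 0 0 0 0;-1 0 0 0 0 0 0;-1 0 0 0 0 0 0'; python3 go.py .5288 .2118 .088 97.84
```

```text
time_s: 6.95
tcp_pos: [0.5285, 0.2119, 0.1838]
eef_rot: [[-0.991, -0.136, -0.002], [-0.136, 0.991, -0.001], [0.002, -0.001, -1.0]]
contact_force: [0.6, 0.1, 0.1]
gripper_width: 0.005
grasp_force: 0.0
t 6.95 tcp [0.5285 0.2119 0.1838] F [0.6 0.1 0.1] w 0.005 q [-0.25  0.72 -0.37  1.79  0.38  0.7   0.89]
shift [-6.000e-04 -1.000e-04  1.198e-01] turn [-0.0009 -0.0025 -0.    ]
```

```bash
python3 -m pendant '-1 0 0 0.06 0 0 0;-1 0 0 0.1 0 0 0;-1 0 0 0.119 0 0 0;-1 0 0 0.119 0 0 0;-1 0 0 0.119 0 0 0'; python3 go.py .5674 .2171 .088 97.84
```

```text
time_s: 7.58
tcp_pos: [0.5291, 0.2123, 0.0897]
eef_rot: [[-0.991, -0.136, -0.0], [-0.136, 0.991, 0.0], [0.0, 0.0, -1.0]]
contact_force: [0.2, 0.5, 0.5]
gripper_width: 0.004
grasp_force: 0.0
t 7.58 tcp [0.5291 0.2123 0.0897] F [0.2 0.5 0.5] w 0.004 q [-0.3   0.86 -0.29  1.85  0.46  0.5   0.81]
shift [-0.0483 -0.0006  0.0021] turn [ 0.     -0.0001  0.    ]
```

Push rearward in steps.

```bash
python3 -m pendant '-1 -0.01 0 0.001 0 0 0;-1 -0.02 0 0.001 0 0 0;-1 -0.03 0 0.001 0 0 0' | grep -E 'tcp|contact'; python3 -m pendant '-1 -0.006 0 0 0 0 0;-1 -0.012 0 0 0 0 0;-1 -0.018 0 0 0 0 0;-1 -0.018 0 0 0 0 0'| grep -E 'time|tcp|contact'; python3 - <<'E'
from cell import camera
import cv2
i=camera("side")["img"][180:320,165:345,::-1]; cv2.imwrite("pics/side3.png",cv2.resize(i,None,fx=4,fy=4))
E
```

```text
tcp_pos: [0.5493, 0.2158, 0.0882]
contact_force: [-10.5, 1.5, 9.3]
time_s: 8.45
tcp_pos: [0.5676, 0.2171, 0.0879]
contact_force: [0.3, 0.9, 0.2]
```

View pics/side3.png

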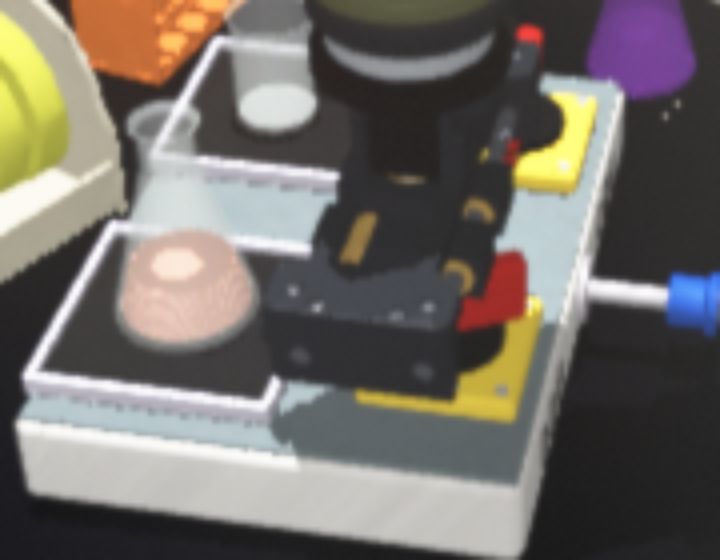

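The left bar has snapped to lie along the shaker's x axis, and the contact force is gone. Next I back off, lift clear and check.

```bash
python3 -m pendant '-1 0 0.004 -0.03 0 0 0;-1 0 0.004 -0.08 0 0 0;-1 0.05 0.004 -0.15 0 0 0;-1 0.12 0.004 -0.18 0 0 0;-1 0.18 0.004 -0.2 0 0 0'; python3 -m pendant '-1 0.08 0 0 0 0 0;-1 0.08 0 0 0 0 0;-1 0.08 0 0 0 0 0;-1 0.08 0 0 0 0 0' | grep -E 'time|tcp|contact'; python3 - <<'E'
from cell import camera
import cv2,numpy as np
a=camera("side")["img"][180:320,165:345,::-1]; b=camera("top")["img"][100:250,205:365,::-1]
a=cv2.resize(a,(400,310));b=cv2.resize(b,(331,310));cv2.imwrite("pics/end.png",np.hstack([a,b]))
E
```

```text
time_s: 9.12
tcp_pos: [0.423, 0.2009, 0.2497]
eef_rot: [[-0.991, -0.136, 0.001], [-0.136, 0.991, 0.001], [-0.001, 0.0, -1.0]]
contact_force: [-0.9, 0.2, 0.2]
gripper_width: 0.002
grasp_force: 0.0
time_s: 9.62
tcp_pos: [0.3621, 0.1928, 0.2483]
contact_force: [0.3, 0.2, -0.6]
```

View pics/end.png

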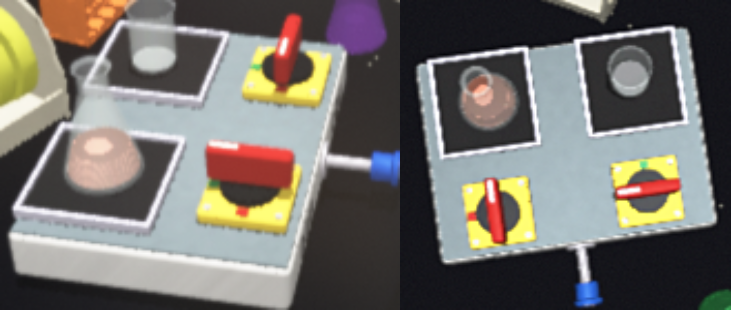

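The left handle is fully on, with its bar parallel to the knob rod. The right handle is off, the knob is out, and the glassware hasn't moved. The arm is clear.

```bash
python3 -c "
from cell import arm; print(arm.sign_off())"
```

```text
the job is handed in; nothing more can be done
None
```

I pulled the travel-lock knob fully out and turned the left handle (the flask's) on; the right handle is off, the flask and beaker look undisturbed in the final images, and I handed the job in at about 10 s, with no verdict returned.

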